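# Fit the filling tube and hold the meter's gate open at its index

### The job

Push the steel filling tube, wider foot down, onto the inlet spigot on top of the grain moisture meter until it sits fully home, and let go of it. Then draw out the meter's spring-return gate slide (it has an upright black pull) until its pointer is level with the index clamp, and keep it there for the sample to be poured: the program finishes while still holding the slide at the mark. Leave the jar, beaker and brush where they are.

Things in the scene. Friction and masses are not known exactly. Their poses are not given: they have to be found in the camera images.
- meter: yellow bench moisture meter, fixed, 280 (x) x 200 (y) x 150 high; on it a dark head and an aluminium gate housing, its flat top 197 mm up. Origin: centre of its underside on the bench; -x is the front with the sloping panel, z up. The gate slide leaves to -y over a fixed guide tray 75 mm wide, 183 mm up, out to y -205 mm. A spring barrel juts to y +135 mm, up to 193 mm high
- spigot (a point): centre of the open top end of the inlet spigot, a steel pipe stub of 50 mm outer diameter with a chamfered top edge, standing 28 mm high on the flat top of the gate housing (100 x 140 mm); it lies 40 mm to +x of the meter's origin, 225 mm above the bench
- tube: filling tube: loose steel tube open at both ends, 100 mm tall, 0.18 to 0.35 kg; foot (lowest 28 mm) 66 mm outer diameter, above it 60 mm; bore about 53 mm. Stands on its wider foot, left or right of the meter. Origin: centre of the foot's lower rim; z up along the tube. Fully home, its lower rim rests on the gate housing's flat top, 28 mm below the spigot's top
- gate (a joint): gate slide, in m: 0 = shut (where it starts), grows as the slide is drawn out along the meter's -y, end of travel 0.065. A spring of 110 N/m pulls it shut: about 3.3 N when shut, 5 to 9 N at the index; it shuts itself if let go
- pull (a point): upright black pull on the outer end of the gate slide: a round post of 20 mm diameter, 45 mm tall (a 30 mm washer, 4 mm thick, at its foot). This point: centre of its foot, on the slide plate, 188 mm above the bench. When shut it stands 135 mm from the spigot's axis towards the meter's -y. Free air around it above the slide
- pointer (a point): tip of the pointer, a dark lug 4 mm wide on the +x edge of the gate slide, 62 mm from the spigot's axis towards -y when shut; moves with the slide
- index: index clamp: small dark saddle (12 x 12 mm) with a brass screw, fixed to the +x edge of the guide tray; its place along the tray varies. Origin: middle of its length along the slide, at its inner face; axes parallel to the meter's. A raised bright line on top marks its middle. The pointer is level with it at equal y in the meter's frame (20 to 48 mm of draw)
- jar: lidded sample jar, 68 mm diameter, 105 mm tall, stands on the bench on the other side of the meter from the tube; leave alone. Origin: centre of its underside
- beaker: small glass beaker, 66 mm diameter, 85 mm tall, beyond the meter; leave alone. Origin: centre of its underside
- brush: cleaning brush, 200 mm long, lying beyond the meter; leave alone. Origin: its underside, mid-length
There are look-alikes about, which are no part of the job. Leave any pink look-alike of the tube alone.

How it is judged:
By the outcome, as a careful person would: the job done as asked, in the order asked, and still so for the second after the job is handed in, while the arm keeps its last pose, push and grip.
It also fails if it takes over 64 s, if anything falls off the work surface, if the arm or the gripper's body presses on something with over 40 N, if the wrist force passes 120 N, or if a joint passes its speed limit or range.

### The arm

A 6-joint arm with a two-finger parallel gripper is mounted at the origin on the work surface. World frame = base frame: x ahead of the robot, y to its left, z up, the work surface at z = 0. Lengths are in m, angles in degrees, forces in N, time in s.
With the tool pointing down it reaches from about 0.35 to 0.975 m from the base axis. Payload 4.9 kg.
Tool frame: the origin (TCP) lies midway between the tips of the shut fingers; the grasp point (between the pads) lies 19 mm behind it (bot.hold_point_z is the distance from the TCP to the grasp point, in m); z points along the fingers, y is the line along which they close (so a half turn about z gives the same grasp; the last joint's range is limited). The gripper opens to 85 mm and grips with 20 to 120 N. Pads are 22 mm wide; open, the fingers measure 114 mm over their backs; the gripper's body (76 mm by 85 mm) begins 54 mm behind the grasp point. The pads swing forward as they close: fully open they stand 13 mm farther back than shut.
Start: joints at [-82.449, 3.019, 92.412, -0, 84.569, -6.818], TCP at [0.155, -0.605, 0.231] pointing down, gripper open.
Joint ranges: [-172.51, 172.51], [-57.92, 126.97], [3.15, 148.05], [-58.71, 238.71], [5.1, 150.11], [-179.66, 179.66]. Speed limits (degrees/s): [147.25, 147.25, 180, 180, 180, 180].

### API

Orientations are given as a 3x3 rotation matrix whose columns are the frame's x, y, z axes.
In Python, from plant import bot, eyes, job gives the robot as it stands.
- The arm moves only by the tool drive_tool, never from a script. Its argument "series" is one flat list of numbers, 6 for each row, row after row: the shift along the world's x, y, z in mm, then the turn, a rotation vector about the world's x, y, z in degrees. A call has 1 to 5 rows; each row shifts and turns the commanded pose from where the row before left it; what a row does not reach is not made up. A row lasts 1/10 s, in which the tool goes at most 50 mm and 8.59 degrees, less where a joint would pass 70% of its speed; a pose out of reach is approached as far as the arm can. A call is refused whole if a number of a shift passes 50 or a number of a turn 8.59, either way. A call with a gripper value outside its range is refused whole. "claw" is the finger opening in mm, from 0 to 85.4, set as the call begins (left out, the last holds). The fingers move at their own pace and stop on an object; "grip_force" is the grip in N (left out, the last holds). Time passes only in rows, so rows that do not move let the fingers close. It gives the time, the measured TCP pose, the force, the opening and the grip force at its end, in the units of the state.
- bot.get_state(): the state, without advancing time (a new reading comes with each control period).
- eyes.read_camera(name): name is "scene" or "top" or "wrist"; returns (picture, depth): 480x640x3 uint8, red, green, blue; 480x640 float32, m along the optical axis (not along the pixel's ray), 0 where there is no reading.
- eyes.camera_params(name): a dict with "K" (3x3 intrinsics, pixels), "pose" (4x4, takes a point from camera to world coordinates); the wrist camera has in their place "hand_eye" (4x4, takes a point from camera to tool coordinates, whose origin is the TCP and whose axes are the flange's). Camera axes: x right, y up, looking along -z (the intrinsics and any distortion apply to the point x, -y, -z); pixel columns grow to the right and rows downward; lengths in m; the calibration is good to about 2 mm. A picture is of the moment at which its call begins: read the wrist's pose just before it. camera_params takes no time and is no camera call.
- job.job_done(): hands the job in; it is judged then, once.
The state is a dict: "time_s": time; "qpos": joint angles; "joint_velocities": joint speeds; "tau": joint torques, N m; "tool_pos": TCP position; "tool_rot": TCP orientation; "force": force on the tool from outside, world axes, zero at the start; "wrist_torque": the same for the moment, N m; "finger_gap": opening from 0.0 (shut) to 1.0 (fully open); "finger_force": force on a finger pad.
Only numpy, scipy, OpenCV 4.12 (cv2) and the standard library are available. Lean on these libraries where they do the work, as an engineer would, in place of code of your own. Each camera call takes 0.05 s, during which the arm holds its last target. There are 200 camera calls.

## Working session

There is one attempt and no reset: what is moved stays moved. The work goes in short steps, Python scripts to look and compute and a tool call to move; the robot and the scene stay as the last step left them, time stands still between calls to the robot, and variables do not carry over. Pictures are saved under pics/ and viewed, at most 12 in all, crops included, and the job is handed in when it is done.

Besides the shell and the picture viewer there is one more tool, called after "Request:" as name(argument=value, ...) on one line, values as JSON. drive_tool: Moves the arm, as the interface text tells. Its arguments: {"type":"object","properties":{"series":{"type":"array"},"claw":{"type":"number"},"grip_force":{"type":"number"}},"required":["series"]}

```bash
mkdir -p pics; cat > h.py <<'E'
from plant import bot, eyes, job
import numpy as np, cv2
def cam(name):
    s=bot.get_state(); im,d=eyes.read_camera(name); p=eyes.camera_params(name)
    if 'pose' in p: T=np.array(p['pose'])
    else:
        W=np.eye(4); W[:3,:3]=np.array(s['tool_rot']); W[:3,3]=s['tool_pos']; T=W@np.array(p['hand_eye'])
    return im,d,np.array(p['K']),T,p
def pts(d,K,T):
    v,u=np.mgrid[0:d.shape[0],0:d.shape[1]]
    x=(u-K[0,2])/K[0,0]*d; y=(v-K[1,2])/K[1,1]*d
    P=np.stack([x,-y,-d,np.ones_like(d)],-1)@T.T
    return P[...,:3]
def save(im,n): cv2.imwrite('pics/'+n+'.png',cv2.cvtColor(im,cv2.COLOR_RGB2BGR))
E
python3 - <<'E'
from h import *
a=[]
for n in('scene','top'):
    im,d,K,T,p=cam(n); print(n,[k for k in p],T.round(3).tolist(),K.tolist()); np.savez(n,im=im,P=pts(d,K,T),d=d)
    a.append(im); save(im,n)
print({k:(np.round(v,3).tolist()) for k,v in bot.get_state().items()})
E
```

```text
scene ['K', 'pose'] [[0.522, -0.546, 0.655, 1.142], [0.853, 0.35, -0.388, -0.36], [-0.018, 0.761, 0.649, 0.715], [0.0, 0.0, 0.0, 1.0]] [[434.56982613972593, 0.0, 314.47936112870184], [0.0, 434.56982613972593, 242.89171672668732], [0.0, 0.0, 1.0]]
top ['K', 'pose'] [[0.027, 0.997, -0.075, 0.456], [-0.999, 0.025, -0.024, -0.016], [-0.022, 0.075, 0.997, 1.431], [0.0, 0.0, 0.0, 1.0]] [[504.04204487948925, 0.0, 321.24187785247915], [0.0, 504.04204487948925, 237.22188499648902], [0.0, 0.0, 1.0]]
{'time_s': 0.1, 'qpos': [-82.448, 3.053, 92.485, 0.001, 84.568, -6.817], 'joint_velocities': [0.017, -0.103, -0.246, 0.074, 0.131, -0.073], 'tau': [0.0, -39.491, -37.136, -0.0, 0.004, 0.0], 'tool_pos': [0.155, -0.605, 0.23], 'tool_rot': [[0.969, 0.248, -0.0], [0.248, -0.969, 0.002], [0.0, -0.002, -1.0]], 'force': [0.065, 0.456, 0.22], 'wrist_torque': [0.041, 0.034, -0.021], 'finger_force': 0.0, 'finger_gap': 0.998}
```

View pics/scene.png

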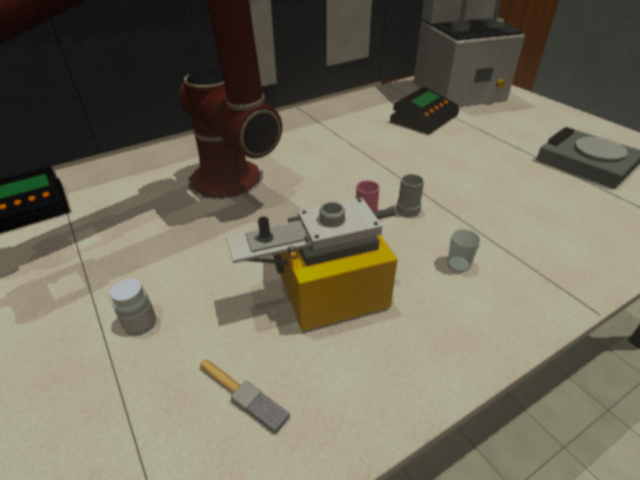

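View pics/top.png

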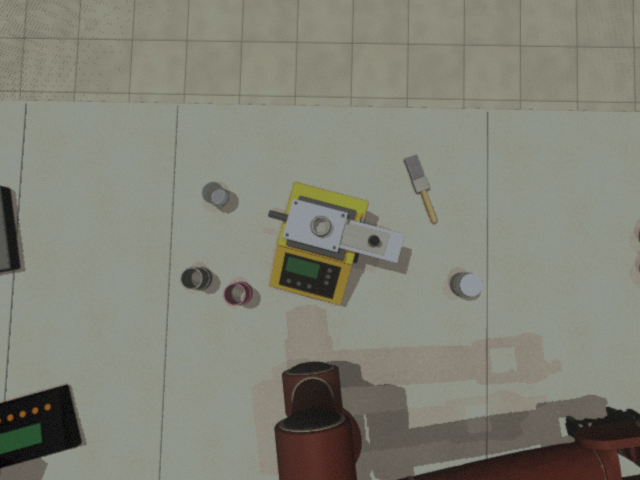

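Scene: the steel tube is at top-view pixel (196,279), with the pink look-alike beside it at (238,293). The spigot is at (321,227), the pull at (375,241) and the jar at (466,285). Next I'll measure them from depth.

```bash
cat > m.py <<'E'
from h import *
f=np.load('top.npz');P=f['P'];im=f['im']
def reg(u,v,r,z0,z1):
    Q=P[v-r:v+r,u-r:u+r].reshape(-1,3); return Q[(Q[:,2]>z0)&(Q[:,2]<z1)]
def circ(Q):
    A=np.c_[2*Q[:,:2],np.ones(len(Q))]; s=np.linalg.lstsq(A,(Q[:,:2]**2).sum(1),rcond=None)[0]; return s[:2],np.sqrt(s[2]+s[:2]@s[:2])
for n,u,v,z0,z1 in(('tube',196,279,.09,.11),('pink',238,293,.07,.12),('spig',321,227,.215,.235),('pull',375,241,.215,.25),('jar',466,285,.09,.12),('beaker',216,195,.05,.1)):
    Q=reg(u,v,22,z0,z1); 
    if len(Q)>5: print(n,len(Q),Q.mean(0).round(4),Q[:,2].max().round(3),np.round((Q.min(0),Q.max(0)),3).tolist(),[np.round(x,4) for x in cv2.minEnclosingCircle(Q[:,:2].astype(np.float32))])
# housing top and tray
m=(P[...,2]>.185)&(P[...,2]<.207)&(P[...,0]>.35)
Q=P[m]; print(len(Q)); 
H=Q[Q[:,2]>.191]; print(cv2.minAreaRect(H[:,:2].astype(np.float32)*1000), cv2.minAreaRect(Q[:,:2].astype(np.float32)*1000))
E
python3 m.py; python3 -c "
from h import *
f=np.load('top.npz')['im'];g=np.load('scene.npz')['im']
a=cv2.resize(f[170:310,170:420],(800,448),interpolation=cv2.INTER_CUBIC);save(a,'tc')"
```

```text
tube 118 [0.4375 0.3575 0.0981] 0.105 [[0.409, 0.329, 0.09], [0.465, 0.388, 0.105]] [array([0.438 , 0.3586]), np.float64(0.0305)]
pink 169 [0.3994 0.2421 0.0918] 0.106 [[0.371, 0.212, 0.07], [0.429, 0.272, 0.106]] [array([0.3999, 0.2415]), np.float64(0.0302)]
spig 123 [0.5732 0.0153 0.2232] 0.229 [[0.551, -0.007, 0.217], [0.598, 0.039, 0.229]] [array([0.5743, 0.0158]), np.float64(0.0249)]
pull 59 [ 0.5425 -0.1147  0.2308] 0.24 [[0.533, -0.125, 0.217], [0.552, -0.106, 0.24]] [array([ 0.5425, -0.1152]), np.float64(0.0101)]
jar 438 [ 0.4407 -0.3759  0.1039] 0.112 [[0.412, -0.406, 0.092], [0.469, -0.348, 0.112]] [array([ 0.4405, -0.3774]), np.float64(0.0302)]
beaker 239 [0.6733 0.3183 0.0728] 0.092 [[0.639, 0.282, 0.05], [0.703, 0.347, 0.092]] [array([0.6706, 0.3146]), np.float64(0.0334)]
3283
((570.4535522460938, 0.4700775146484375), (301.0361328125, 100.4735336303711), 76.15299987792969) ((568.7387084960938, -18.76397705078125), (340.2884826660156, 107.4886245727539), 79.72539520263672)
```

View pics/tc.png

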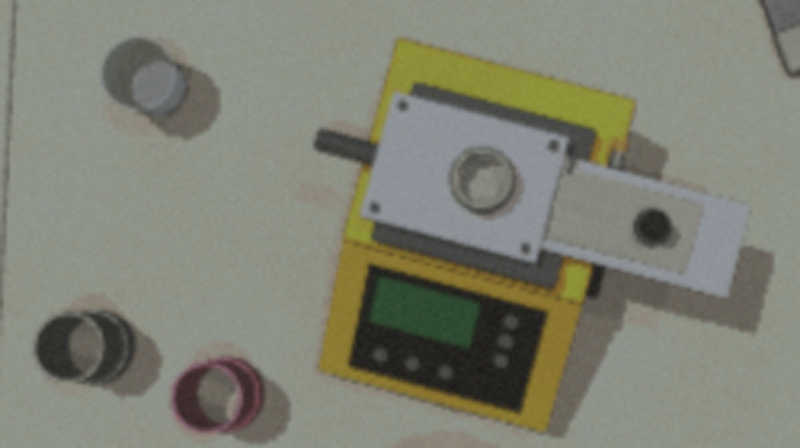

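Request:
drive_tool(series=[23, 37, 14, 0, 0, 7.75, 23, 37, 14, 0, 0, 7.75, 23, 37, 14, 0, 0, 7.75, 23, 37, 14, 0, 0, 7.75, 23, 37, 14, 0, 0, 7.75])

```text
time_s: 0.6
tool_pos: [0.2706, -0.4187, 0.3012]
tool_rot: [[0.596, 0.803, -0.0], [0.803, -0.596, 0.001], [0.001, -0.001, -1.0]]
force: [1.5, 0.2, -0.1]
finger_gap: 1.004
finger_force: 0.0
```

Request:
drive_tool(series=[23, 37, 14, 0, 0, 7.75, 23, 37, 14, 0, 0, 7.75, 23, 37, 14, 0, 0, 7.75, 23, 37, 14, 0, 0, 0, 23, 37, 14, 0, 0, 0])

```text
time_s: 1.1
tool_pos: [0.3855, -0.2337, 0.3715]
tool_rot: [[0.236, 0.972, -0.0], [0.972, -0.236, 0.0], [0.0, -0.0, -1.0]]
force: [-0.0, 0.1, 0.1]
finger_gap: 0.997
finger_force: 0.0
```

Request:
drive_tool(series=[23, 37, 14, 0, 0, 0, 23, 37, 14, 0, 0, 0, 23, 37, 14, 0, 0, 0, 23, 37, 14, 0, 0, 0, 0, 0, 0, 0, 0, 0])

```text
time_s: 1.6
tool_pos: [0.4789, -0.0837, 0.429]
tool_rot: [[0.229, 0.973, 0.003], [0.973, -0.229, 0.001], [0.001, 0.002, -1.0]]
force: [-0.4, -0.8, -0.0]
finger_gap: 1.004
finger_force: 0.0
```

```bash
python3 - <<'E'
from h import *
im,d,K,T,p=cam('wrist'); print(T.round(3).tolist(),K.round(1).tolist(),np.round(p['hand_eye'],3).tolist()); np.savez('w1',im=im,P=pts(d,K,T),d=d,K=K,T=T)
save(im,'w1'); s=bot.get_state();print(s['time_s'],s['tool_pos'],s['qpos'],s['tool_rot'])
E
```

```text
[[0.973, 0.221, 0.062, 0.495], [-0.23, 0.934, 0.274, -0.016], [0.002, -0.281, 0.96, 0.572], [0.0, 0.0, 0.0, 1.0]] [[366.4, 0.0, 324.4], [0.0, 366.4, 247.5], [0.0, 0.0, 1.0]] [[-0.001, 0.959, 0.282, 0.07], [1.0, 0.001, 0.0, 0.001], [-0.0, 0.282, -0.959, -0.143], [0.0, 0.0, 0.0, 1.0]]
1.65 [ 0.47794871 -0.08552382  0.42784458] [-1.89319393e+01 -1.83614829e+01  9.34325274e+01 -6.24086614e-03
  1.04889064e+02 -5.56618660e+00] [[ 2.31193726e-01  9.72907535e-01  6.24425290e-04]
 [ 9.72907720e-01 -2.31193561e-01 -3.25464179e-04]
 [-1.72283446e-04  6.82753461e-04 -9.99999752e-01]]
```

View pics/w1.png

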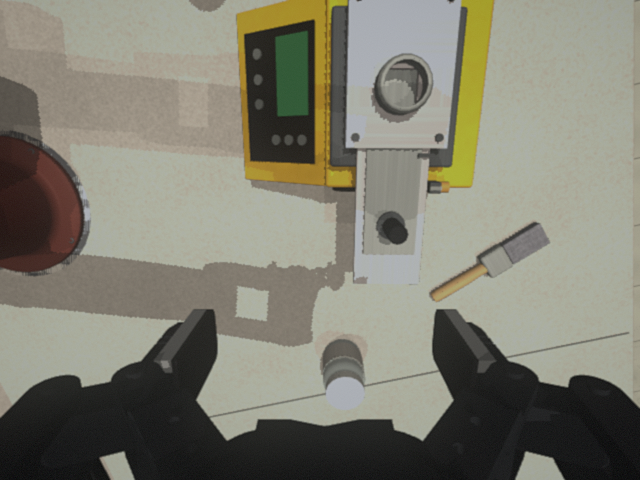

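The wrist view shows the spigot at (404,83), the pull at (392,228), the index clamp near (437,187) and the pointer near (424,155). I'll enlarge that area.

```bash
cat > w.py <<'E'
from h import *
import sys
f=np.load(sys.argv[1]);P=f['P'];im=f['im'];K=f['K'];T=f['T']
def ray(u,v,z):
    r=T[:3,:3]@np.array([(u-K[0,2])/K[0,0],-(v-K[1,2])/K[1,1],-1]); return T[:3,3]+r*(z-T[2,3])/r[2]
def box(u,v,r,z0,z1):
    Q=P[v-r:v+r,u-r:u+r].reshape(-1,3); Q=Q[(Q[:,2]>z0)&(Q[:,2]<z1)]
    c,R=cv2.minEnclosingCircle(Q[:,:2].astype(np.float32)); return np.round(c,4),round(R,4),len(Q),np.median(Q[:,2]).round(4)
E
python3 - w1.npz <<'E'
from w import *
print('spig',box(404,83,35,.219,.232)); print('pull',box(392,228,25,.226,.24))
H=P[20:60,370:450].reshape(-1,3);print('H',np.median(H[:,2]))
save(cv2.resize(im[135:205,370:470],(800,560),interpolation=cv2.INTER_CUBIC),'w1c')
np.set_printoptions(linewidth=200)
print((P[180:196:2,424:452:2,2]*1000).round(0))
E
```

```text
spig (array([0.5761, 0.0137]), 0.0251, 1025, np.float64(0.2247))
pull (array([ 0.5446, -0.1172]), 0.01, 337, np.float64(0.2329))
H 0.19743754218064552
[[183. 185. 171. 169. 149. 150. 150. 151. 149. 149. 150. 151. 150. 151.]
 [182. 184. 181. 188. 188. 189. 188. 187. 187. 180. 180. 182. 181. 149.]
 [183. 184. 182. 187. 189. 189. 187. 189. 189. 184. 184. 184. 183. 151.]
 [184. 182. 181. 190. 191. 190. 191. 191. 191. 184. 183. 184. 184. 150.]
 [185. 182. 183. 190. 190. 189. 190. 192. 190. 183. 183. 184. 184.  -0.]
 [184. 182. 184. 189. 190. 188. 189. 187. 189. 184. 184. 185. 184.   1.]
 [184. 185. 184. 188. 189. 188. 189. 189. 188. 180. 180. 181.  -1.   1.]
 [182.   0.   1.  -2.   1.   1.   1.   0.   0.   2.   1.   1.   0.   0.]]
```

View pics/w1c.png

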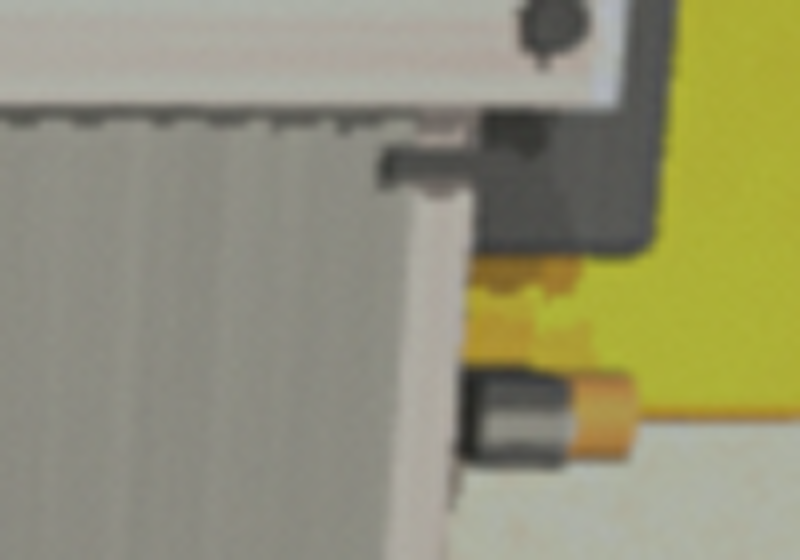

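```bash
python3 - w1.npz <<'E'
from w import *
e=np.array([.5446-.5761,-.1172-.0137]);e/=np.linalg.norm(e)
s=np.array([.5761,.0137])
print(P[154:158,420:428,2].round(4))
for n,u,v,z in(('ptr',426,155.6,.190),('ptr',426,155.6,.187),('idx',435,187.4,.191)):
    r=ray(u,v,z); print(n,r,(r[:2]-s)@e)
I=P[181:193,430:440].reshape(-1,3);I=I[I[:,2]>.186];t=(I[:,:2]-s)@e;print('idx span',t.min(),t.max())
print(e,np.degrees(np.arctan2(e[0],-e[1])))
E
```

```text
[[0.1942 0.1915 0.193  0.1934 0.1931 0.1929 0.1908 0.1924]
 [0.193  0.1927 0.1926 0.1932 0.1922 0.1927 0.1928 0.1918]
 [0.1926 0.1926 0.192  0.1918 0.1935 0.192  0.1932 0.1919]
 [0.1891 0.1871 0.1841 0.1831 0.1833 0.1827 0.1838 0.1841]]
ptr [ 0.59291797 -0.05488033  0.19      ] 0.0627421364658511
ptr [ 0.59368453 -0.05518305  0.187     ] 0.06285711034874085
idx [ 0.59681521 -0.08858217  0.191     ] 0.09459679939924916
idx span 0.04810087426545259 0.0998109920078445
[-0.23396283 -0.97224554] -13.530493102322879
```

Request:
drive_tool(series=[-9.5, 37, -22, 0, 0, 0, -9.5, 37, -22, 0, 0, 0, -9.5, 37, -22, 0, 0, 0, -9.5, 37, -22, 0, 0, 0, -9.5, 37, -22, 0, 0, 0])

```text
time_s: 2.15
tool_pos: [0.4286, 0.0976, 0.3154]
tool_rot: [[0.238, 0.971, -0.001], [0.971, -0.238, -0.0], [-0.001, -0.001, -1.0]]
force: [1.2, -0.6, 0.2]
finger_gap: 1.001
finger_force: 0.0
```

Request:
drive_tool(series=[-9.5, 37, -22, 0, 0, 0, -9.5, 37, -22, 0, 0, 0, -9.5, 37, -22, 0, 0, 0, 0, 0, 0, 0, 0, 0, 0, 0, 0, 0, 0, 0])

```text
time_s: 2.65
tool_pos: [0.4004, 0.2079, 0.2498]
tool_rot: [[0.235, 0.972, -0.002], [0.972, -0.235, -0.002], [-0.002, -0.002, -1.0]]
force: [0.8, 0.6, 0.1]
finger_gap: 0.998
finger_force: 0.0
```

```bash
python3 - <<'E'
from h import *
im,d,K,T,p=cam('wrist'); P=pts(d,K,T); np.savez('w2',im=im,P=P,d=d,K=K,T=T)
save(im,'w2'); s=bot.get_state();print(s['time_s'],s['tool_pos'],s['qpos'])
m=(P[...,2]>.094)&(P[...,2]<.105)&(np.hypot(P[...,0]-.438,P[...,1]-.358)<.045)
Q=P[m];print(len(Q),cv2.minEnclosingCircle(Q[:,:2].astype(np.float32)),np.median(Q[:,2]),Q.min(0),Q.max(0))
A=np.c_[2*Q[:,:2],np.ones(len(Q))]; s=np.linalg.lstsq(A,(Q[:,:2]**2).sum(1),rcond=None)[0]; print(s[:2],np.sqrt(s[2]+s[:2]@s[:2]))
E
```

```text
2.7 [0.40122243 0.20757019 0.25098814] [ 1.79262981e+01 -2.24969701e+01  1.13038759e+02 -4.10570341e-02
  8.94949708e+01  3.16139578e+01]
869 ((0.43971970677375793, 0.3558352589607239), 0.029911726713180542) 0.10002323819590925 [0.41026201 0.32624158 0.09406066] [0.46946361 0.37202229 0.10287046]
[0.43959855 0.35529933] 0.027840118175184142
```

View pics/w2.png

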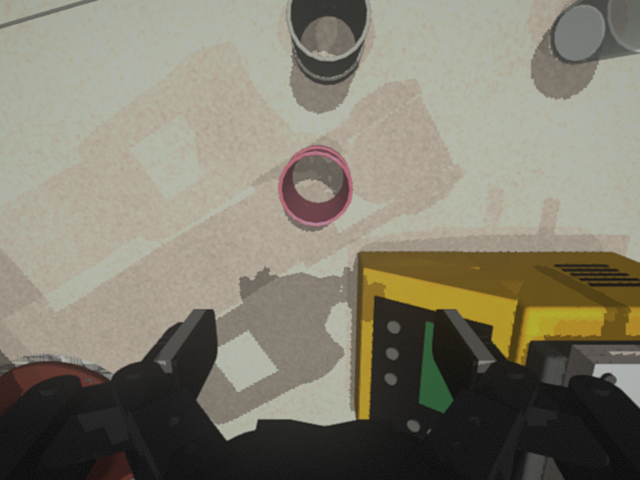

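The steel tube is at (330,35), centred at about (0.4397, 0.3558). The pink one at (316,187) is clear of the path.

Request:
drive_tool(series=[9.7, 36.7, 0, 0, 0, 0, 9.7, 36.7, 0, 0, 0, 0, 9.7, 36.7, 0, 0, 0, 0, 9.6, 36.7, 0, 0, 0, 0, 0, 0, -40, 0, 0, 0])

```text
time_s: 3.2
tool_pos: [0.4455, 0.3591, 0.2189]
tool_rot: [[0.236, 0.972, 0.013], [0.972, -0.236, 0.009], [0.011, 0.011, -1.0]]
force: [0.4, -0.7, 0.3]
finger_gap: 0.998
finger_force: 0.0
```

Request:
drive_tool(series=[0, 0, -42, 0, 0, 0, 0, 0, -42, 0, 0, 0, 0, 0, -42, 0, 0, 0, 0, 0, -40, 0, 0, 0, 0, 0, 0, 0, 0, 0])

```text
time_s: 3.7
tool_pos: [0.4371, 0.3512, 0.0396]
tool_rot: [[0.238, 0.971, -0.01], [0.971, -0.239, -0.006], [-0.008, -0.008, -1.0]]
force: [-0.7, -0.5, -0.6]
finger_gap: 1.001
finger_force: 0.0
```

Request:
drive_tool(series=[0, 0, 0, 0, 0, 0, 0, 0, 0, 0, 0, 0, 0, 0, 0, 0, 0, 0, 0, 0, 0, 0, 0, 0, 0, 0, 0, 0, 0, 0], claw=50, grip_force=50)

```text
time_s: 4.2
tool_pos: [0.4424, 0.3564, 0.049]
tool_rot: [[0.236, 0.972, 0.006], [0.972, -0.236, 0.002], [0.004, 0.005, -1.0]]
force: [1.1, -2.0, 7.1]
finger_gap: 0.696
finger_force: 54.9
```

Request:
drive_tool(series=[0, 0, 0, 0, 0, 0, 0, 0, 0, 0, 0, 0, 0, 0, 0, 0, 0, 0, 0, 0, 0, 0, 0, 0, 0, 0, 0, 0, 0, 0])

```text
time_s: 4.7
tool_pos: [0.4424, 0.3564, 0.049]
tool_rot: [[0.236, 0.972, 0.006], [0.972, -0.236, 0.002], [0.004, 0.005, -1.0]]
force: [-0.3, -2.7, 6.9]
finger_gap: 0.694
finger_force: 54.9
```

Request:
drive_tool(series=[0, 0, 25, 0, 0, 0, 0, 0, 50, 0, 0, 0, 0, 0, 50, 0, 0, 0, 0, 0, 50, 0, 0, 0, 0, 0, 50, 0, 0, 0])

```text
time_s: 5.2
tool_pos: [0.4395, 0.3552, 0.2731]
tool_rot: [[0.235, 0.972, 0.001], [0.972, -0.235, 0.001], [0.001, 0.001, -1.0]]
force: [1.4, 1.0, -1.9]
finger_gap: 0.701
finger_force: 55.1
```

Request:
drive_tool(series=[0, 0, 40, 0, 0, 0, 15, -38, 0, 0, 0, 0, 15, -38, 0, 0, 0, 0, 15, -38, 0, 0, 0, 0, 15, -38, 0, 0, 0, 0])

```text
time_s: 5.7
tool_pos: [0.5, 0.202, 0.3111]
tool_rot: [[0.235, 0.972, 0.002], [0.972, -0.235, 0.0], [0.001, 0.002, -1.0]]
force: [0.3, -0.5, -2.9]
finger_gap: 0.691
finger_force: 55.1
```

Request:
drive_tool(series=[15, -38, 0, 0, 0, 0, 15, -38, 0, 0, 0, 0, 15, -38, 0, 0, 0, 0, 15, -38, 0, 0, 0, 0, 0, 0, 0, 0, 0, 0])

```text
time_s: 6.2
tool_pos: [0.5608, 0.0473, 0.3106]
tool_rot: [[0.241, 0.971, 0.001], [0.971, -0.241, -0.002], [-0.002, 0.001, -1.0]]
force: [-0.7, 0.7, -2.4]
finger_gap: 0.696
finger_force: 55.1
```

Request:
drive_tool(series=[0, 0, 0, 0, 0, 0, 0, 0, 0, 0, 0, 0])

```text
time_s: 6.4
tool_pos: [0.5595, 0.0521, 0.3106]
tool_rot: [[0.235, 0.972, 0.0], [0.972, -0.235, 0.0], [0.0, 0.0, -1.0]]
force: [0.3, 0.8, -2.6]
finger_gap: 0.698
finger_force: 55.1
```

```bash
cat > t.py <<'E'
from h import *
import sys
im,d,K,T,p=cam('wrist'); s=bot.get_state();P=pts(d,K,T); np.savez(sys.argv[1],im=im,P=P,d=d,K=K,T=T)
save(im,sys.argv[1]); t=s['tool_pos'];print(s['time_s'],t,s['tool_rot'][:,2],s['force'])
r=np.hypot(P[...,0]-t[0],P[...,1]-t[1])
z=P[...,2]-t[2]
m=(r<.040)&(z>.03)&(z<.075); m[:,:230]=0; m[:,400:]=0
print(np.histogram(z[m],bins=np.arange(.03,.076,.003)))
zt=np.percentile(z[m],95); m&=(z>zt-.006); Q=P[m]
print(zt,cv2.minEnclosingCircle(Q[:,:2].astype(np.float32)),len(Q))
A=np.c_[2*Q[:,:2],np.ones(len(Q))]; k=np.linalg.lstsq(A,(Q[:,:2]**2).sum(1),rcond=None)[0]; print(k[:2],np.sqrt(k[2]+k[:2]@k[:2]), k[:2]-t[:2])
E
python3 t.py w3
```

```text
6.45 [0.55945817 0.05240788 0.31056366] [ 3.87206667e-04  2.51459988e-04 -9.99999893e-01] [-0.29232566  0.23994269 -1.95728723]
(array([1450, 1520, 1337, 1079,  953,  927, 1846, 1375,    0,    0,    0,
          0,    1,   23,  738]), array([0.03 , 0.033, 0.036, 0.039, 0.042, 0.045, 0.048, 0.051, 0.054,
       0.057, 0.06 , 0.063, 0.066, 0.069, 0.072, 0.075]))
0.07342642544004403 ((0.5593150854110718, 0.06318473815917969), 0.01950293593108654) 762
[0.56812297 0.08465792] 0.028135826328584603 [0.0086648  0.03225004]
```

View pics/w3.png

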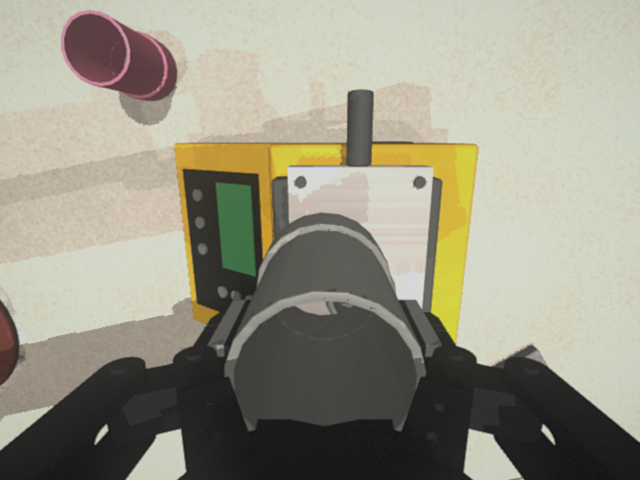

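```bash
python3 - w3.npz <<'E'
from w import *
t=np.array([0.5595,.0523,.3106]); z=P[...,2]-t[2]; r=np.hypot(P[...,0]-t[0],P[...,1]-t[1])
ux=np.array([.972,-.235]);uy=np.array([.235,.972])
for lo,hi in((.047,.055),(.049,.055)):
    m=(r<.045)&(z>lo)&(z<hi); v,u=np.nonzero(m); Q=P[m]; L=np.c_[(Q[:,:2]-t[:2])@ux,(Q[:,:2]-t[:2])@uy]
    print(len(Q),np.median(Q[:,2]-t[2]),v.min(),v.max(),L.min(0),L.max(0))
    c=cv2.minEnclosingCircle(L.astype(np.float32));print(c)
# foot step ring: z -.021 (28mm above rim), radius 33, forward side
m=(r<.045)&(z>-.025)&(z<-.017); Q=P[m]; L=np.c_[(Q[:,:2]-t[:2])@ux,(Q[:,:2]-t[:2])@uy]; print(len(Q),L.min(0),L.max(0),cv2.minEnclosingCircle(L[L[:,1]>.0].astype(np.float32)))
E
```

```text
6193 0.05084671860086798 284 430 [-0.04485879 -0.01679897] [0.04469163 0.03061058]
((-8.35806131362915e-05, 0.0042243762873113155), 0.044881269335746765)
5221 0.051041724148641276 287 430 [-0.04485879 -0.01679897] [0.04469163 0.03061058]
((-8.35806131362915e-05, 0.0042243762873113155), 0.044881269335746765)
2348 [-0.03173489 -0.02762882] [0.03314767 0.03314753] ((0.0007063932716846466, 0.003897959366440773), 0.03255930542945862)
```

Request:
drive_tool(series=[8.2, -19, 0, 0, 0, 0, 8.2, -19.1, 0, 0, 0, 0, 0, 0, -15, 0, 0, 0, 0, 0, -15, 0, 0, 0, 0, 0, 0, 0, 0, 0])

```text
time_s: 6.95
tool_pos: [0.5741, 0.0147, 0.2759]
tool_rot: [[0.234, 0.972, -0.007], [0.972, -0.234, 0.001], [-0.0, -0.007, -1.0]]
force: [-0.5, -0.3, -2.0]
finger_gap: 0.694
finger_force: 55.2
```

Request:
drive_tool(series=[0, 0, -3, 0, 0, 0, 0, 0, -3, 0, 0, 0, 0, 0, -3, 0, 0, 0, 0, 0, -3, 0, 0, 0, 0, 0, 0, 0, 0, 0])

```text
time_s: 7.45
tool_pos: [0.576, 0.0133, 0.2679]
tool_rot: [[0.236, 0.972, -0.001], [0.972, -0.236, 0.0], [-0.0, -0.001, -1.0]]
force: [0.1, -0.3, -0.9]
finger_gap: 0.699
finger_force: 55.2
```

Request:
drive_tool(series=[0, 0, -5, 0, 0, 0, 0, 0, -5, 0, 0, 0, 0, 0, -5, 0, 0, 0, 0, 0, -3, 0, 0, 0, 0, 0, 0, 0, 0, 0])

```text
time_s: 7.95
tool_pos: [0.5758, 0.0133, 0.2493]
tool_rot: [[0.236, 0.972, -0.002], [0.972, -0.236, 0.0], [-0.0, -0.002, -1.0]]
force: [-1.3, 0.7, -2.0]
finger_gap: 0.697
finger_force: 55.2
```

Request:
drive_tool(series=[0, 0, -2, 0, 0, 0, 0, 0, -2, 0, 0, 0, 0, 0, 0, 0, 0, 0])

```text
time_s: 8.25
tool_pos: [0.5763, 0.0132, 0.2463]
tool_rot: [[0.236, 0.972, 0.0], [0.972, -0.236, -0.0], [0.0, 0.0, -1.0]]
force: [-0.9, 0.5, -2.8]
finger_gap: 0.7
finger_force: 55.3
```

Request:
drive_tool(series=[0, 0, -1.5, 0, 0, 0, 0, 0, -1, 0, 0, 0, 0, 0, -1, 0, 0, 0, 0, 0, 0, 0, 0, 0, 0, 0, 0, 0, 0, 0])

```text
time_s: 8.75
tool_pos: [0.5764, 0.0131, 0.2461]
tool_rot: [[0.236, 0.972, 0.001], [0.972, -0.236, -0.001], [-0.0, 0.001, -1.0]]
force: [-5.8, -1.0, 8.9]
finger_gap: 0.698
finger_force: 56.0
```

Request:
drive_tool(series=[0, 0, 0, 0, 0, 0, 0, 0, 0, 0, 0, 0, 0, 0, 0, 0, 0, 0, 0, 0, 0, 0, 0, 0, 0, 0, 0, 0, 0, 0], claw=85)

```text
time_s: 9.25
tool_pos: [0.5761, 0.0133, 0.2425]
tool_rot: [[0.236, 0.972, -0.0], [0.972, -0.236, 0.0], [-0.0, -0.0, -1.0]]
force: [-0.0, -0.2, -0.0]
finger_gap: 0.99
finger_force: 0.0
```

Request:
drive_tool(series=[0, 0, 10, 0, 0, 0, 0, 0, 40, 0, 0, 0, 0, 0, 40, 0, 0, 0, 0, 0, 0, 0, 0, 0])

```text
time_s: 9.65
tool_pos: [0.5788, 0.013, 0.3417]
tool_rot: [[0.236, 0.972, 0.013], [0.972, -0.236, -0.001], [0.002, 0.013, -1.0]]
force: [1.6, -0.4, 0.7]
finger_gap: 0.996
finger_force: 0.0
```

Request:
drive_tool(series=[-10.5, -43.6, 0, 0, 0, 0, -10.5, -43.6, 0, 0, 0, 0, -10.5, -43.7, 0, 0, 0, 0, 0, 0, 0, 0, 0, 0, 0, 0, 0, 0, 0, 0], claw=60)

```text
time_s: 10.15
tool_pos: [0.5445, -0.1184, 0.3329]
tool_rot: [[0.238, 0.971, 0.0], [0.971, -0.238, 0.0], [0.0, 0.0, -1.0]]
force: [-0.4, 0.6, -0.2]
finger_gap: 0.708
finger_force: 0.0
```

```bash
python3 t.py w4; python3 - w4.npz <<'E'
from w import *
r=np.hypot(P[...,0]-.5761,P[...,1]-.0137); Z=P[...,2][r<.04]; print(np.histogram(Z,bins=np.arange(.19,.32,.005)), np.percentile(Z,[90,95,99]))
E
```

```text
10.2 [ 0.54472834 -0.11748803  0.3328872 ] [ 1.60400036e-04  4.63988587e-04 -9.99999879e-01] [-0.16111663  0.06481518  0.02770912]
(array([154, 163, 146, 138,  21,   0,   0,   0,   0,   0,   0,   0,   1,
        14, 699]), array([0.03 , 0.033, 0.036, 0.039, 0.042, 0.045, 0.048, 0.051, 0.054,
       0.057, 0.06 , 0.063, 0.066, 0.069, 0.072, 0.075]))
0.07485386518970209 ((0.5446583032608032, -0.10724233090877533), 0.019362621009349823) 713
[ 0.55305709 -0.08651866] 0.027519375321631356 [0.00832875 0.03096937]
(array([ 143, 2335,  250,  229,  217,  197,  820,  823,  175,  181,  158,
        178,  175,  170,  186,  183,  194,  211,  196,  221,  255, 1382,
          0,    0,    0]), array([0.19 , 0.195, 0.2  , 0.205, 0.21 , 0.215, 0.22 , 0.225, 0.23 ,
       0.235, 0.24 , 0.245, 0.25 , 0.255, 0.26 , 0.265, 0.27 , 0.275,
       0.28 , 0.285, 0.29 , 0.295, 0.3  , 0.305, 0.31 , 0.315])) [0.29661292 0.29742472 0.29832114]
```

View pics/w4.png

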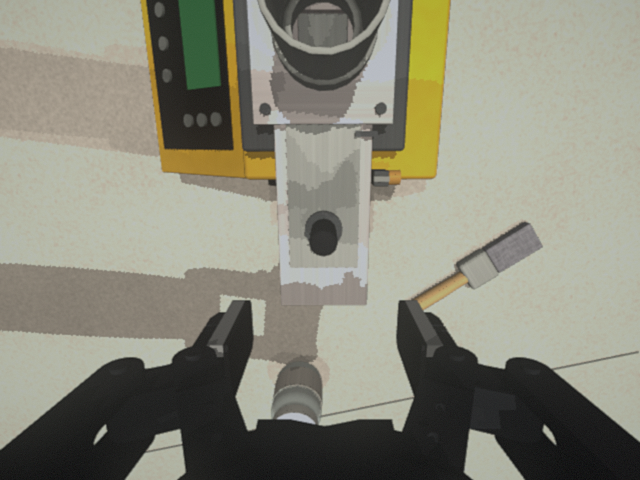

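The tube top is at z = 0.297, so it is fully home and standing free. The pull at (323,238) is centred between the fingers. Next I'll lower and grip it.

```bash
python3 - w4.npz <<'E'
from w import *
print('pull',box(323,236,22,.226,.24))
save(cv2.resize(im[115:195,330:430],(750,600),interpolation=cv2.INTER_CUBIC),'w4c')
E
```

```text
pull (array([ 0.5447, -0.1171]), 0.0099, 636, np.float64(0.233))
```

View pics/w4c.png

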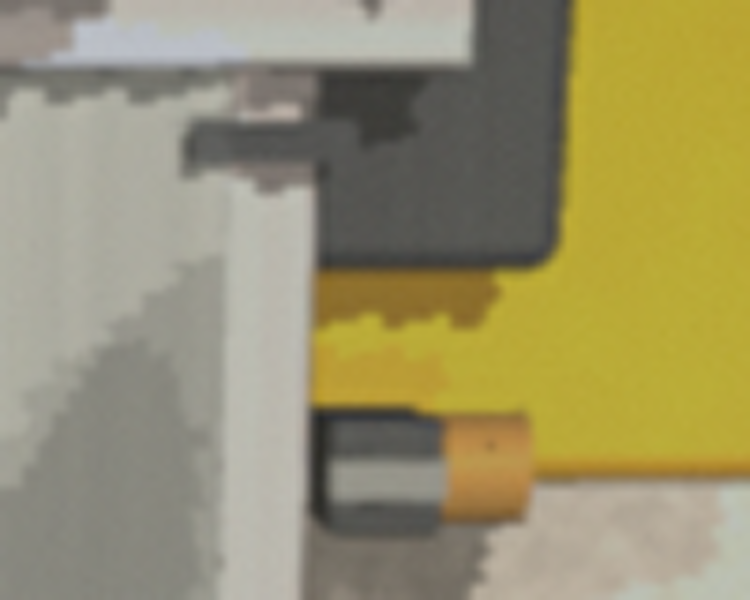

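Request:
drive_tool(series=[0, 0, -35, 0, 0, 0, 0, 0, -35, 0, 0, 0, 0, 0, -35, 0, 0, 0, 0, 0, -28.5, 0, 0, 0, 0, 0, 0, 0, 0, 0])

```text
time_s: 10.7
tool_pos: [0.5421, -0.1151, 0.1939]
tool_rot: [[0.233, 0.972, -0.009], [0.972, -0.233, 0.004], [0.001, -0.01, -1.0]]
force: [-1.1, 0.2, -0.4]
finger_gap: 0.703
finger_force: 0.0
```

Request:
drive_tool(series=[0, 0, 0, 0, 0, 0, 0, 0, 0, 0, 0, 0, 0, 0, 0, 0, 0, 0, 0, 0, 0, 0, 0, 0, 0, 0, 0, 0, 0, 0], claw=10, grip_force=60)

```text
time_s: 11.2
tool_pos: [0.5439, -0.1171, 0.2024]
tool_rot: [[0.235, 0.972, -0.002], [0.972, -0.235, 0.001], [0.0, -0.002, -1.0]]
force: [-8.9, 3.4, 7.8]
finger_gap: 0.215
finger_force: 58.8
```

Request:
drive_tool(series=[0, 0, 0, 0, 0, 0, 0, 0, 0, 0, 0, 0, 0, 0, 0, 0, 0, 0])

```text
time_s: 11.5
tool_pos: [0.5439, -0.1171, 0.2024]
tool_rot: [[0.235, 0.972, -0.002], [0.972, -0.235, 0.001], [0.0, -0.002, -1.0]]
force: [-8.9, 3.3, 7.0]
finger_gap: 0.215
finger_force: 58.8
```

```bash
python3 - w4.npz <<'E'
from w import *
e=np.array([-.2345,-.972]); s=np.array([.5761,.0137])
a=ray(363,134.0,.193);b=ray(381,178.6,.191)
print((a[:2]-s)@e,(b[:2]-s)@e,(b-a)[:2]@e)
E
```

```text
0.062356133786478404 0.09511749971048343 0.03276136592400502
```

Request:
drive_tool(series=[-0.7, 0, 2.5, 0, 0, 0, -1.4, -5.8, 0, 0, 0, 0, -1.9, -7.8, 0, 0, 0, 0, -1.9, -7.8, 0, 0, 0, 0, -1.4, -5.8, 0, 0, 0, 0])

```text
time_s: 12.0
tool_pos: [0.5374, -0.1436, 0.2025]
tool_rot: [[0.235, 0.972, 0.0], [0.972, -0.235, 0.004], [0.004, -0.001, -1.0]]
force: [-1.6, 7.4, -0.7]
finger_gap: 0.215
finger_force: 59.9
```

Request:
drive_tool(series=[0, 0, 0, 0, 0, 0, 0, 0, 0, 0, 0, 0, 0, 0, 0, 0, 0, 0])

```text
time_s: 12.3
tool_pos: [0.5374, -0.1436, 0.2025]
tool_rot: [[0.235, 0.972, -0.0], [0.972, -0.235, 0.003], [0.003, -0.001, -1.0]]
force: [-1.3, 6.8, -1.8]
finger_gap: 0.214
finger_force: 59.9
```

```bash
python3 t.py w5|head -1; python3 - w5.npz <<'E'
from w import *
t=bot.get_state()['tool_pos']
for p in((.5929,-.055,.193),(.5968,-.0886,.191)):
    c=np.linalg.inv(T)@np.r_[p,1]; print(K[0,2]+K[0,0]*c[0]/-c[2],K[1,2]+K[1,1]*-c[1]/-c[2])
save(im,'w5')
E
```

```text
12.35 [ 0.53744108 -0.14357878  0.20249225] [ 6.94096157e-06  3.20693050e-03 -9.99994858e-01] [-1.27067718  6.99151216 -0.69233551]
409.6503700896947 57.67990094738232
432.33408422390175 144.98675736510324
```

```bash
python3 - w5.npz <<'E'
from w import *
save(cv2.resize(im[105:165,380:460],(800,600),interpolation=cv2.INTER_CUBIC),'w5c')
E
```

```text
(no output)
```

View pics/w5c.png

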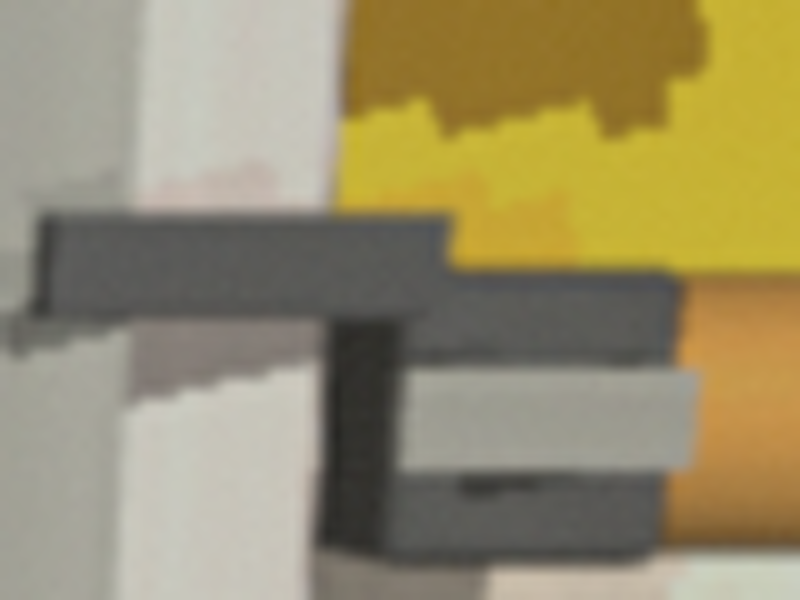

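```bash
python3 - w5.npz <<'E'
from w import *
e=np.array([-.2345,-.972])
np.set_printoptions(linewidth=200,precision=4)
print(np.median(P[128:136,388:412,2]),np.median(P[143:151,424:446,2]),np.median(P[135:138,424:446,2]))
za,zb=np.median(P[128:136,388:412,2]),np.median(P[143:151,424:446,2])
y=lambda v,z,u=422: ray(u,v,z)[:2]@e*1000
print(y(146.4,zb)-y(131.1,za), 'lug',y(136.3,za)-y(125.8,za),'sad',y(160,zb)-y(132,zb))
E
```

```text
0.192380769320661 0.19035985269648 0.1884842928395999
5.911905387142184 lug 3.99205170660737 sad 11.025024162813395
```

Request:
drive_tool(series=[-0.7, -3.0, 0, 0, 0, 0, -0.7, -2.8, 0, 0, 0, 0, 0, 0, 0, 0, 0, 0, 0, 0, 0, 0, 0, 0, 0, 0, 0, 0, 0, 0])

```text
time_s: 12.85
tool_pos: [0.5361, -0.1492, 0.2025]
tool_rot: [[0.235, 0.972, 0.0], [0.972, -0.235, 0.004], [0.003, -0.001, -1.0]]
force: [-1.0, 7.4, 0.1]
finger_gap: 0.215
finger_force: 59.9
```

```bash
python3 t.py w6|head -1; python3 - w6.npz <<'E'
from w import *
save(cv2.resize(im[85:145,380:460],(800,600),interpolation=cv2.INTER_CUBIC),'w6c')
E
```

```text
12.9 [ 0.53610584 -0.14914502  0.20251437] [ 1.45658039e-04  3.50327411e-03 -9.99993853e-01] [-1.17486504  6.43480179 -0.46959069]
```

View pics/w6c.png

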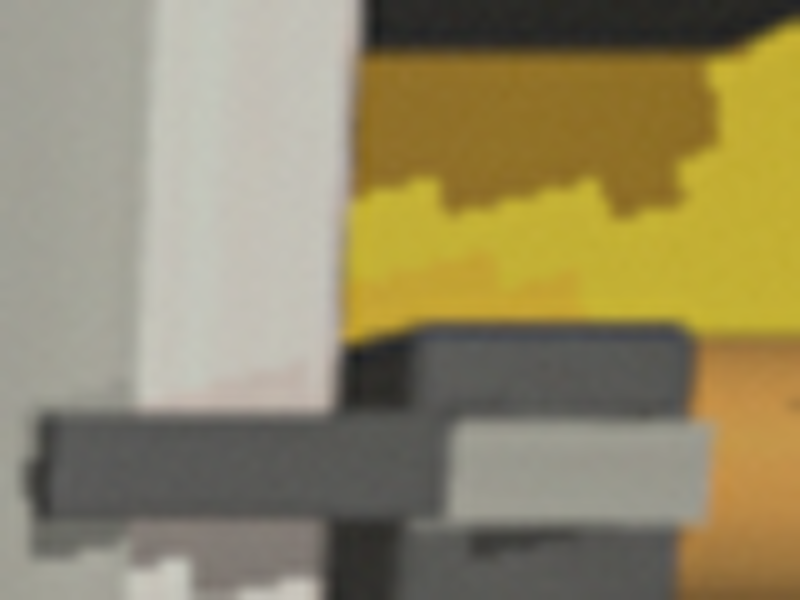

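The pointer's centre is at crop row 465 and the index line's at 472, so they are about 0.3 mm apart. I'll nudge the slide and hand in.

Request:
drive_tool(series=[-0.1, -0.3, 0, 0, 0, 0, 0, 0, 0, 0, 0, 0, 0, 0, 0, 0, 0, 0, 0, 0, 0, 0, 0, 0, 0, 0, 0, 0, 0, 0])

```text
time_s: 13.4
tool_pos: [0.5361, -0.1493, 0.2025]
tool_rot: [[0.235, 0.972, 0.0], [0.972, -0.235, 0.004], [0.004, -0.001, -1.0]]
force: [-0.6, 8.0, -0.7]
finger_gap: 0.214
finger_force: 59.9
```

```bash
python3 -c "
from h import *
s=bot.get_state();print(s['time_s'],s['tool_pos'],s['force'],s['joint_velocities'])
print(job.job_done())"
```

```text
13.4 [ 0.53605894 -0.14927735  0.20248698] [-0.64113296  7.95362984 -0.67658488] [ 0.00086426 -0.04172235  0.06202471  0.03471006  0.05137739 -0.00191616]
the job is handed in; nothing more can be done
None
```

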